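Fit the spare idler roller from the sliding-cover parts box and spin it

TASK

Slide the left cover of the parts box fully under its neighbour (things stand on the right cover: leave that cover and them as they are), draw the spare roller along its rails by its axle end until all of it lies in the open half, and let go of it. Then take it round its middle, lay it into the empty place of the roller track so that both axle ends sit at the bottom of their slots, and let go. Last, give it a flick by hand so that it runs on freely; the box may stay open.

Things in the scene. Friction and masses are not known exactly. Their poses are not given: they have to be found in the camera images.
- box_centre (a point): Middle of the parts box, 36 mm above the bench. Fixed stainless box 190 (its x, pointing away from the robot) x 446 (its y, to the left) x 88 mm high, with two flat sliding covers, 178 x 225 mm, on a double track along y: the left one (+y half) on the lower track, its top 75 mm above the bench, the right one on the upper track, its top 84 mm above the bench.
- open_half (a point): Middle of the half that the left cover bares, 124 mm along y from box_centre, at the stored roller's axis height, 36 mm above the bench; axes as the box. Fully bared, it is open from 95 mm to its right (edge of the covers) to 95 mm to its left (end wall) and 84 mm before and behind. Two white rails under the roller run along y through both halves: tops 18 mm above the bench, outer faces 26 mm apart.
- left_cover (a joint): Travel of the left cover in m: 0 = shut, grows as it slides along the box's -y under the right cover, to its stop at 0.190; starts up to 35 mm open. Some 2 to 4 N move it; it stays where it is left.
- left_cover_handle (a point): Middle of the bar of the left cover's bow handle: round steel bar 10 mm thick and 84 mm long along the box's x, 34 mm above the cover (109 mm above the bench), free underneath, 12 mm from the cover's outer edge; it travels with the cover. With the cover fully in, the bar's middle is 11 mm beside the right cover's edge and 25 mm above that cover's top.
- right_cover (a joint): Travel of the right cover in m: 0 = shut, grows as it slides along the box's +y; to be left shut.
- roller_centre (a point): Centre of the loose idler roller: steel shell 40 mm in diameter, 104 mm long, turning freely on an axle 12 mm in diameter, 144 mm long (20 mm bare at each end); 0.3 to 0.4 kg. y runs along the axle; the point does not turn with the shell. At the start it lies on the box's rails along the box's y, axis 36 mm above the bench: left end in the left half, the rest under the right cover.
- roller_left_end (a point): Point on the roller's axis on its bare left axle stub, 63 mm from the roller's centre along its +y; the stub ends 9 mm further out. Axes as roller_centre.
- roller_shell (a joint): Turn of the roller's shell on its axle in rad, either way; it runs on for a second or more after a flick.
- empty_place (a point): Where the roller's centre belongs: on the axis of the seated roller, midway between the side plates, 75 mm above the bench, in the one empty place of a fixed aluminium roller track, 330 mm long along x (away from the robot), 150 mm wide; y is along the axle. Seated, the roller's top is 95 mm above the bench, level with the like rollers, whose axes lie 90 mm before and behind (and 180 mm behind).
- slot_left (a point): Bottom middle of the empty place's left slot, in the track's left side plate, 59 mm along y from empty_place; the right slot is its mirror image. Plates 5 mm thick, inner faces 114 mm apart. The slot is upright, open at the top, 16 mm wide, its bottom 69 mm above the bench; the lips flare to about 30 mm at 90 mm above the bench.
- lid_sleeve_mid (a point): Middle of the sleeve of can lids (73 mm in diameter, 86 mm high) that stands on the right cover; leave it.
- tape_mid (a point): Middle of the roll of label tape (68 mm in diameter, 24 mm high) that lies on the right cover; leave it.

How it is judged:
On the way, in this order (a step that is already met when the one before it is completed fails the run):
1. the left cover is fully in under its neighbour (within 20 mm of its stop) (value of joint left_cover above 0.17 m), for 0.2 s.
2. the roller lies on its rails wholly in the open half (its centre at least 98 mm left of the box's middle), let go (y of roller_centre in the frame of box_centre above 0.098 m and z of roller_centre in the frame of box_centre below 0.012 m and contact force between the fingers and roller below 0.1 N), for 0.2 s.
3. the roller sits in the empty place, axle at the bottom of both slots, let go and still (horizontal distance between roller_centre and empty_place below 0.01 m and z of roller_centre in the frame of empty_place between -0.004 and 0.003 m and angle between the y axis of roller_centre and the y axis of empty_place, either way round below 0.06 rad and velocity of joint roller_shell between -0.6 and 0.6 rad/s and contact force between the fingers and roller below 0.1 N), for 0.2 s.
4. the seated roller runs on by itself, untouched, faster than 1.5 rad/s ((velocity of joint roller_shell above 1.5 rad/s or velocity of joint roller_shell below -1.5 rad/s) and horizontal distance between roller_centre and empty_place below 0.01 m and contact force between the fingers and roller below 0.1 N), for 0.2 s.
At the end, for the whole second after the job is handed in: The roller rests in the empty place of the track: centre within 10 mm in plan of the seat's, at most 3 mm above or 4 mm below it, axle within 0.06 rad of the slots' line, touched by nothing of the robot; the right cover is still shut (within 15 mm). It may still be turning (horizontal distance between roller_centre and empty_place below 0.01 m and z of roller_centre in the frame of empty_place between -0.004 and 0.003 m and angle between the y axis of roller_centre and the y axis of empty_place, either way round below 0.06 rad and value of joint right_cover below 0.015 m and contact force between each of the arm, the fingers and roller below 0.1 N).
It fails at once if the right cover is slid more than 15 mm (value of joint right_cover above 0.015 m).
It fails at once if the lid sleeve on the right cover is shifted more than 25 mm (distance of lid_sleeve_mid from where it was at the start of the episode above 0.025 m).
It fails at once if the tape roll on the right cover is shifted more than 25 mm (distance of tape_mid from where it was at the start of the episode above 0.025 m).
It also fails if it takes over 66 s, if anything falls off the work surface, if the arm or the gripper's body presses on something with over 40 N, if the wrist force passes 120 N, or if a joint passes its speed limit or range.

ROBOT

A 6-joint arm with a two-finger parallel gripper is mounted at the origin on the work surface; the furniture and walls round the work are solid. World frame = base frame: x ahead of the robot, y to its left, z up, the work surface at z = 0. Lengths are in m, angles in rad, forces in N, time in s.
With the tool pointing down it reaches from about 0.375 to 0.975 m from the base axis. Payload 3.8 kg.
Tool frame: the origin (TCP) lies midway between the tips of the shut fingers; the grasp point (between the pads) lies 19 mm behind it; z points along the fingers, y is the line along which they close (so a half turn about z gives the same grasp; the last joint's range is limited). The gripper opens to 88 mm and grips with 3 to 60 N. Pads are 18 mm wide; open, the fingers measure 123 mm over their backs; the gripper's body (75 mm by 187 mm) begins 45 mm behind the grasp point.
Start: joints at [1.197, 0.264, 1.604, -0, 1.274, -0.037], TCP at [0.223, 0.637, 0.239] pointing down, gripper open.
Joint ranges: [-2.63, 2.63], [-0.94, 2.18], [0.31, 2.57], [-1.31, 4.45], [0, 2.66], [-2.55, 2.55]. Speed limits (rad/s): [2.57, 2.57, 3.14, 3.14, 3.14, 3.14].

INTERFACE

Orientations are given as a rotation vector (axis times angle).
In Python, from bench import * gives the robot as it stands.
- The arm moves only by the shell command python3 -m inch 'ROWS' [FORCE]. ROWS is text: rows parted by semicolons, each of 5 numbers parted by spaces: the finger opening in mm, from 0 to 88.1, then the shift along the tool's x, y, z in mm, then the turn about the tool's z in rad. In form: claw tx ty tz yaw; .... A call has exactly 10 rows; each row is the pose to reach, as a shift and turn from the pose commanded when the call began, along the tool's axes at that moment; what a row does not reach only later rows make up. A row lasts 1/8 s, in which the tool goes at most 62.5 mm and 10.7 degrees, less where a joint would pass 70% of its speed; a pose out of reach is approached as far as the arm can. A call with a gripper value outside its range is refused whole. The fingers move at their own pace and stop on an object; FORCE is the grip in N (left out, the last holds). Time passes only in rows, so rows that repeat a pose let the fingers close, or fill a call up. It gives the time, the measured TCP pose, the force, the opening and the grip force at its end, in the units of the state.
- state(): the state, without advancing time (a new reading comes with each control period).
- get_image(name): name is "scene" or "top" or "wrist"; returns the picture (384x512x3 uint8, red, green, blue); there is no depth.
- camera_params(name): a dict with "vertical_fov" (degrees; the focal length in pixels is half the picture's height over the tangent of half this angle, whatever the lens; pixels are square), "cx", "cy" (the principal point, pixels), "k1" (the pictures are not rectified: a ray, as slopes to the right and down, at radius r is drawn at 1 + k1 r^2 times it, then the intrinsics apply), "rvec" (rotation vector, rad) and "tvec" (3), from world to camera coordinates, as OpenCV has them. Camera axes: x right, y down, z forward; pixel columns grow to the right and rows downward; lengths in m; the calibration is good to about 2 mm. A picture is of the moment at which its call begins: read the wrist's pose just before it. camera_params takes no time and is no camera call; for the wrist camera it gives the pose at the moment of the call.
- job_done(): hands the job in; it is judged then, once.
The state is a dict: "clock": time; "joint_pos": joint angles; "qd": joint speeds; "tau": joint torques, N m; "position": TCP position; "orientation": TCP orientation; "force": force on the tool from outside, world axes, zero at the start; "wrist_torque": the same for the moment, N m; "grip_width": opening from 0.0 (shut) to 1.0 (fully open); "grasp_force": force on a finger pad.
Only numpy, scipy, OpenCV 4.12 (cv2) and the standard library are available. Lean on these libraries where they do the work, as an engineer would, in place of code of your own. Each camera call takes 0.05 s, during which the arm holds its last target. There are 200 camera calls.

## Working session

There is one attempt and no reset: what is moved stays moved. The work goes in short steps, Python scripts to look and compute and a shell command to move; the robot and the scene stay as the last step left them, time stands still between calls to the robot, and variables do not carry over. Pictures are saved under pics/ and viewed, at most 10 in all, crops included, and the job is handed in when it is done.

```bash
mkdir -p pics; ls; cat > h.py <<'E'
from bench import *
import numpy as np, cv2
def K(p):
    f=192/np.tan(np.radians(p["vertical_fov"])/2); return np.array([[f,0,p["cx"]],[0,f,p["cy"]],[0,0,1]])
def D(p): return np.array([p["k1"],0,0,0,0.])
def ray(p,uv):
    R=cv2.Rodrigues(np.array(p["rvec"],float))[0]; t=np.array(p["tvec"],float)
    n=cv2.undistortPoints(np.array([[uv]],float),K(p),D(p))[0,0]
    return -R.T@t, R.T@np.array([n[0],n[1],1])
def plane(p,uv,z):
    c,d=ray(p,uv); return c+d*(z-c[2])/d[2]
def proj(p,X): return cv2.projectPoints(np.array(X,float).reshape(-1,1,3),np.array(p["rvec"],float),np.array(p["tvec"],float),K(p),D(p))[0][:,0]
def snap(name,fn):
    p=camera_params(name); im=get_image(name); cv2.imwrite("pics/"+fn,cv2.cvtColor(im,cv2.COLOR_RGB2BGR)); return p,im
E
python3 - <<'E'
from h import *
import json
for n in ("top","scene"):
    p,im=snap(n,n+"0.png"); json.dump({k:np.array(v).tolist() for k,v in p.items()},open(n+".json","w")); print(n,p)
s=state(); print(s["clock"],s["position"],s["orientation"])
E
```

```text
pics
top {'vertical_fov': 55.04893096247364, 'cx': 248.14805108922428, 'cy': 192.51517436083756, 'k1': -0.023263472485387047, 'rvec': array([ 2.20022377, -2.14029644,  0.15039887]), 'tvec': array([0.04093724, 0.5148192 , 1.14805896])}
scene {'vertical_fov': 44.85453528468775, 'cx': 256.5631060338036, 'cy': 197.00366373251217, 'k1': -0.1485045026794217, 'rvec': array([ 2.16025639, -0.8180784 ,  0.38533212]), 'tvec': array([-0.34974539,  0.35886859,  1.16665141])}
0.1 [0.22283162 0.63647402 0.23754281] [-5.26477334e-01 -3.09675383e+00  3.06700544e-03]
```

View pics/top0.png

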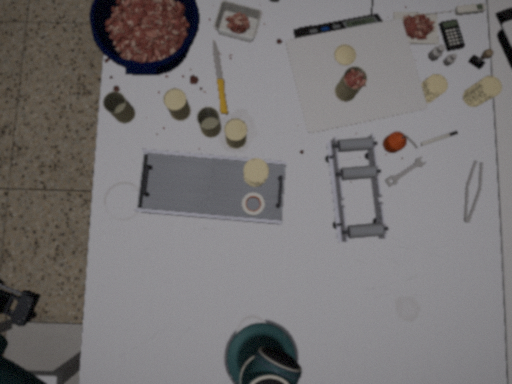

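View pics/scene0.png

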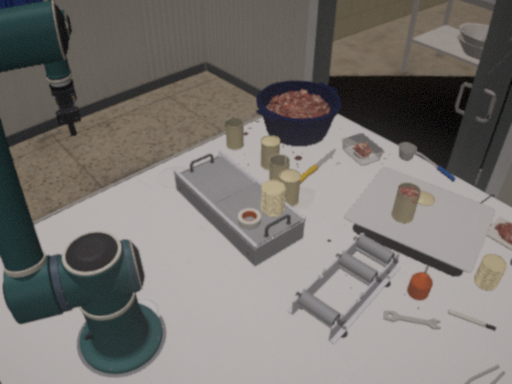

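The top view shows the box at about (212,187), with the left cover's dark handle near (145,185). The track is at about (358,188), with its empty place near (362,201) between the rollers at (358,172) and (365,230). The scene view agrees: the handle is at (202,160), and the lids and tape stand on the right cover.

```bash
python3 - <<'E'
from h import *
import json
p=json.load(open("top.json"))
im=cv2.imread("pics/top0.png"); g=im.max(axis=2)
def comps(mask,x0,y0,x1,y1,mn):
    m=np.zeros_like(mask,np.uint8); m[y0:y1,x0:x1]=mask[y0:y1,x0:x1]
    n,l,s,c=cv2.connectedComponentsWithStats(m)
    for i in range(1,n):
        if s[i,4]>=mn:
            pts=np.argwhere(l==i)[:,::-1].astype(np.float32); print(s[i],c[i].round(1),cv2.minAreaRect(pts))
print("dark"); comps(g<75,130,145,295,230,8)
c=im[120:250,110:410]; cv2.imwrite("pics/crop0.png",cv2.resize(c,None,fx=2.66,fy=2.66,interpolation=cv2.INTER_CUBIC))
E
```

```text
dark
[231 145  11   2  18] [236.  145.4] ((236.0, 145.5), (1.0, 10.0), 90.0)
[139 155  14  52 299] [144.3 180.1] ((145.73284912109375, 180.81532287597656), (9.513801574707031, 51.58085250854492), 6.581944942474365)
[276 176   7  32 110] [279.3 191.4] ((279.0184326171875, 191.50137329101562), (4.173750400543213, 31.21078872680664), 4.23639440536499)
```

View pics/crop0.png

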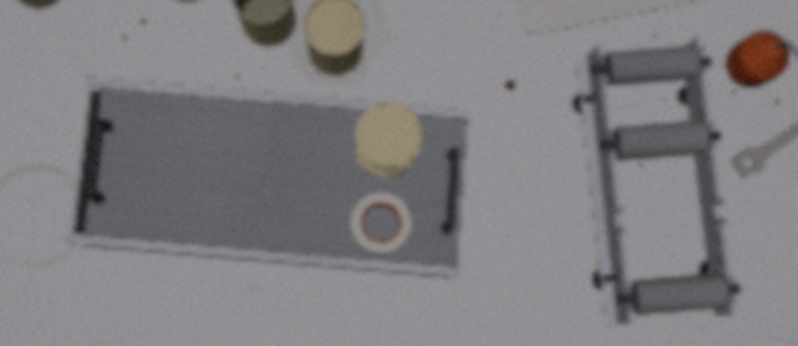

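The crop shows four things:
- **Box rim corners:** (97,83), (73,238), (457,272) and (467,112).
- **Left handle feet:** (105,125) and (98,198). The bar merges with the dark gap to their left.
- **Right handle bar:** from (455,150) to (446,232).
- **Track rollers:** (655,63), (663,140) and (683,293).

```bash
python3 - <<'E'
from h import *
import json
p=json.load(open("top.json"))
f=lambda u,v,z: plane(p,(110+u/2.66,120+v/2.66),z)
C={k:f(*uv,.088) for k,uv in dict(bl=(97,83),fl=(75,238),fr=(457,272),br=(467,112)).items()}
for k,v in C.items(): print(k,v.round(4))
print("w",np.linalg.norm(C["bl"]-C["br"]),np.linalg.norm(C["fl"]-C["fr"]),"d",np.linalg.norm(C["bl"]-C["fl"]),np.linalg.norm(C["br"]-C["fr"]))
c=sum(C.values())/4; y=(C["bl"]-C["br"]+C["fl"]-C["fr"]); a=np.arctan2(-y[0],y[1]); print("centre",c,"yaw",a)
for n,uv,z in [("foot1",(105,125),.08),("foot2",(98,198),.08),("rbar1",(455,150),.118),("rbar2",(446,232),.118)]:
    q=f(*uv,z)-c; X=np.array([np.cos(a),np.sin(a)]);Y=np.array([-np.sin(a),np.cos(a)]); print(n,"box xy",q[:2]@X,q[:2]@Y)
R=[f(*uv,.09) for uv in [(655,63),(663,140),(683,293)]]
for r in R: print("roller",r.round(4))
d=R[0]-R[2]; print(np.linalg.norm(d)," yaw",np.arctan2(d[1],d[0]),"empty",(R[2]+R[1])/2, "d12",np.linalg.norm(R[0]-R[1]))
print(camera_params("wrist")); s=state(); print(s["position"],cv2.Rodrigues(np.array(s["orientation"]))[0].round(3))
E
```

```text
bl [0.625  0.3713 0.088 ]
fl [0.4457 0.3855 0.088 ]
fr [ 0.4192 -0.0476  0.088 ]
br [ 0.6041 -0.0563  0.088 ]
w 0.42809650735122945 0.43394913808842916 d 0.1799235210795537 0.18503859721246194
centre [0.5235134  0.16320953 0.088     ] yaw -0.05503532410101683
foot1 box xy 0.0431940517118726 0.20067502274433305
foot2 box xy -0.04179372807959243 0.19907501805426533
rbar1 box xy 0.04181567932626011 -0.20106766317297042
rbar2 box xy -0.05078200624816323 -0.1976151586388685
roller [ 0.6689 -0.2757  0.09  ]
roller [ 0.5779 -0.2841  0.09  ]
roller [ 0.4021 -0.3056  0.09  ]
0.2684343014770396  yaw 0.11163008050356937 empty [ 0.49000719 -0.29485831  0.09      ] d12 0.09138908167597111
{'vertical_fov': 62.553853461819585, 'cx': 255.96625797968164, 'cy': 200.04707959088785, 'k1': -0.0842540446994915, 'rvec': array([-2.3625851 , -1.67503357, -0.24085549]), 'tvec': array([-0.67427286, -0.03964815,  0.38874285])}
[0.22283162 0.63647402 0.23754281] [[-0.944  0.33  -0.001]
 [ 0.33   0.944 -0.002]
 [ 0.    -0.002 -1.   ]]
```

```bash
cat >> h.py <<'E'
def shift(x,y,z,cl):
    """tool shift (mm) and yaw to reach world TCP xyz with closing axis at world angle cl (mod pi)"""
    s=state(); R=cv2.Rodrigues(np.array(s["orientation"],float))[0]
    d=R.T@(np.array([x,y,z])-s["position"])*1000
    now=np.arctan2(R[1,1],R[0,1]); t=(cl-now+np.pi/2)%np.pi-np.pi/2
    print("shift",d.round(1),"yaw",round(-t,3),"j6",round(s["joint_pos"][5],2),"t",s["clock"])
E
python3 -m inch '30 -50 -16 40 0.16; 30 -100 -31 40 0.33; 30 -155 -49 40 0.5; 30 -210 -66 40 0.68; 30 -265 -83 40 0.85; 30 -320 -100 40 1.03; 30 -373 -117 40 1.2; 30 -373 -117 40 1.29; 30 -373 -117 40 1.29; 30 -373 -117 40 1.29'
python3 - <<'E'
from h import *
a=-.055; print(state()["joint_pos"])
shift(.5367,.4028,.098,a)
snap("wrist","w1.png")
E
```

```text
clock: 1.35
position: [0.5358, 0.4036, 0.1983]
orientation: [-2.28, -2.161, 0.001]
force: [-0.1, 0.4, -0.3]
grip_width: 0.342
grasp_force: 0.0
[6.08354554e-01 2.82649646e-01 1.65599290e+00 1.48377430e-04
 1.20372300e+00 6.62188758e-01]
shift [ -0.7   1.  100.3] yaw 0.001 j6 0.66 t 1.35
```

View pics/w1.png

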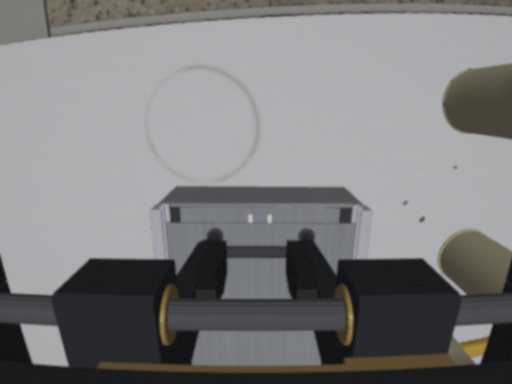

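The wrist view shows the box's end wall at rows 190–205 and the rail ends at (250,218) and (270,218). The handle bar runs along row 252, from column 215 to 307, centred at (261,252).

```bash
python3 - <<'E'
from h import *
p=camera_params("wrist")
for n,uv,z in [("bar",(261,252),.109),("barL",(215,252),.109),("barR",(307,252),.109),("wall top L",(157,208),.088),("wall top R",(365,208),.088),("wall",(261,206),.088),("rail",(250,218),.018),("rail",(270,218),.018)]: print(n,plane(p,uv,z).round(4))
E
```

```text
bar [0.5389 0.363  0.109 ]
barL [0.5014 0.365  0.109 ]
barR [0.5765 0.3608 0.109 ]
wall top L [0.4518 0.3987 0.088 ]
wall top R [0.6301 0.389  0.088 ]
wall [0.5409 0.3957 0.088 ]
rail [0.5281 0.3604 0.018 ]
rail [0.55   0.3592 0.018 ]
```

```bash
python3 -m inch '30 0 3 50 0; 30 0 5 100 0; 30 -20 5 100 0; 30 -40 5 100 0; 30 -65 5 100 0; 30 -95 5 100 0; 30 -125 5 100 0; 30 -155 5 100 0; 30 -180 5 100 0; 30 -190 5 100 0' && python3 -m inch '30 -3 0 0 0; 30 -6 0 0 0; 30 -9 0 0 0; 30 -12 0 0 0; 30 -12 0 0 0; 30 -12 0 0 0; 30 -12 0 0 0; 30 0 0 -20 0; 30 50 0 -80 0; 30 80 0 -115 0'; python3 - <<'E'
from h import *
p,im=snap("wrist","w2.png"); t,_=snap("top","t2.png")
print(state()["position"],state()["force"])
E
```

```text
clock: 2.65
position: [0.5317, 0.2116, 0.1011]
orientation: [2.284, 2.155, 0.005]
force: [-0.7, 1.0, 1.9]
grip_width: 0.339
grasp_force: 0.9
clock: 3.9
position: [0.5346, 0.2933, 0.214]
orientation: [-2.284, -2.157, 0.004]
force: [1.0, -0.2, -0.4]
grip_width: 0.34
grasp_force: 0.0
[0.53858296 0.29800198 0.22061933] [0.86058921 0.23895729 0.87445059]
```

View pics/w2.png

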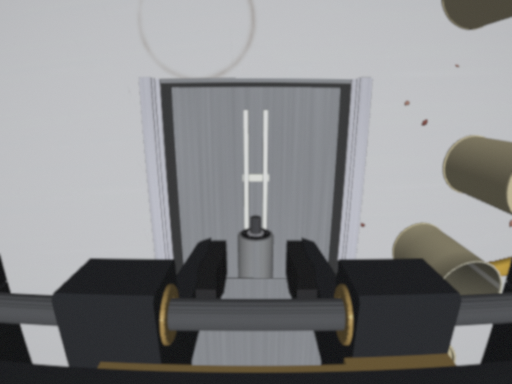

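The view shows the open half. The roller's dark stub tip is at about (255,217), its shell end at about (256,232) with the shell running down to row 278, and the cover edge is at row 278. I'll retake it now that the arm is still, and measure.

```bash
python3 - <<'E'
from h import *
p,im=snap("wrist","w3.png"); g=cv2.cvtColor(im,cv2.COLOR_RGB2GRAY).astype(int)
for v in range(205,300,3): print(v,g[v,238:276:2].tolist())
print("edge col",[(v,g[v,220:235].mean().round()) for v in range(262,292,2)])
print(p["rvec"],p["tvec"]); s=state(); print(s["position"],s["clock"])
c,_=ray(p,(256,200)); print("cam",c)
for v in (215,220,225,230,235): print(v,plane(p,(255,v),.036).round(4),plane(p,(255,v),.056).round(4))
for v in (272,276,280): print("cover",plane(p,(227,v),.075).round(4))
E
```

```text
205 [143, 202, 200, 143, 137, 133, 133, 135, 135, 145, 202, 200, 142, 134, 134, 136, 135, 134, 134]
208 [143, 203, 200, 143, 136, 133, 132, 137, 135, 144, 202, 199, 140, 134, 133, 136, 135, 135, 133]
211 [141, 201, 199, 142, 135, 133, 133, 136, 136, 142, 201, 199, 141, 134, 134, 136, 136, 134, 133]
214 [141, 201, 200, 142, 135, 133, 132, 136, 134, 143, 200, 201, 147, 135, 134, 137, 135, 136, 134]
217 [145, 202, 199, 139, 134, 128, 126, 132, 134, 142, 202, 202, 149, 135, 135, 136, 135, 136, 134]
220 [149, 203, 198, 126, 84, 62, 59, 67, 88, 134, 201, 201, 149, 136, 135, 137, 135, 134, 133]
223 [150, 203, 198, 115, 63, 63, 66, 66, 71, 127, 201, 200, 148, 135, 136, 137, 136, 134, 133]
226 [148, 203, 199, 116, 64, 66, 68, 67, 71, 125, 202, 201, 148, 136, 135, 138, 136, 135, 134]
229 [148, 201, 197, 114, 64, 65, 68, 67, 70, 123, 200, 199, 147, 134, 136, 138, 136, 134, 134]
232 [120, 130, 106, 67, 59, 66, 66, 68, 60, 69, 106, 133, 121, 129, 136, 137, 137, 134, 134]
235 [39, 36, 81, 95, 73, 69, 71, 70, 79, 99, 65, 35, 39, 73, 114, 135, 137, 135, 134]
238 [29, 22, 49, 92, 103, 112, 112, 108, 
[... 2201 characters left out ...]
0.0)), (276, np.float64(83.0)), (278, np.float64(85.0)), (280, np.float64(82.0)), (282, np.float64(93.0)), (284, np.float64(96.0)), (286, np.float64(98.0)), (288, np.float64(101.0)), (290, np.float64(103.0))]
[-2.85972973  0.07926022 -0.0035793 ] [-0.52527383  0.28309364  0.45751732]
[0.5370292  0.29567848 0.21734187] 4.05
cam [0.54234343 0.36999507 0.36652961]
215 [0.5386 0.2576 0.036 ] [0.5388 0.2644 0.056 ]
220 [0.5382 0.2518 0.036 ] [0.5385 0.2589 0.056 ]
225 [0.5379 0.2459 0.036 ] [0.5382 0.2534 0.056 ]
230 [0.5376 0.2399 0.036 ] [0.5379 0.2478 0.056 ]
235 [0.5373 0.2339 0.036 ] [0.5376 0.2421 0.056 ]
cover [0.5067 0.2105 0.075 ]
cover [0.5064 0.2058 0.075 ]
cover [0.506  0.2011 0.075 ]
```

```bash
python3 - <<'E'
from h import *
shift(.533,.248,.028,-.055); print(state()["position"])
E
```

```text
shift [-48.4  -2.6 189.2] yaw 0.002 j6 0.52 t 4.05
[0.5370292  0.29567848 0.21734187]
```

```bash
python3 -m inch '40 -15 -1 20 0; 40 -25 -2 50 0; 40 -35 -2 80 0; 40 -35 -2 100 0; 40 -35 -2 110 0; 40 -35 -2 110 0; 40 -35 -2 110 0; 40 -35 -2 110 0; 40 -35 -2 110 0; 40 -35 -2 110 0'; python3 - <<'E'
from h import *
shift(.533,.248,.028,-.055); print(state()["position"])
E
```

```text
clock: 5.3
position: [0.5315, 0.2586, 0.1041]
orientation: [2.282, 2.158, 0.001]
force: [0.8, -0.8, 0.5]
grip_width: 0.453
grasp_force: 0.0
shift [-10.5   2.   76.1] yaw -0.001 j6 0.47 t 5.3
[0.53151822 0.25860851 0.10414631]
```

```bash
python3 -m inch '40 -10 2 25 0; 40 -10 2 50 0; 40 -10 2 68 0; 40 -10 2 76 0; 40 -10 2 76 0; 6 -10 2 76 0; 6 -10 2 76 0; 6 -10 2 76 0; 6 -10 2 76 0; 6 -10 2 76 0' 25
```

```text
clock: 6.55
position: [0.5328, 0.2486, 0.028]
orientation: [-2.283, -2.158, -0.001]
force: [-1.4, 1.8, 1.9]
grip_width: 0.118
grasp_force: 25.0
```

```bash
python3 -m inch '6 10 0 0 0; 6 25 0 0 0; 6 42 0 0 0; 6 60 0 0 0; 6 78 0 0 0; 6 95 0 0 0; 6 105 0 0 0; 6 108 0 0 0; 6 108 0 0 0; 6 108 0 0 0' && python3 -m inch '30 0 0 0 0; 30 0 0 0 0; 30 0 0 0 0; 30 0 0 -30 0; 30 -10 0 -70 0; 60 -30 0 -120 0; 60 -30 0 -160 0; 60 -30 0 -180 0; 60 -30 0 -180 0; 60 -30 0 -180 0'; python3 - <<'E'
from h import *
p,im=snap("wrist","w4.png"); s=state(); print(s["position"])
np.save("im4.npy",im); import pickle; pickle.dump(p,open("p4.pkl","wb"))
E
```

```text
clock: 7.8
position: [0.5394, 0.3568, 0.0282]
orientation: [-2.283, -2.157, -0.003]
force: [-2.3, 1.6, 1.9]
grip_width: 0.124
grasp_force: 25.0
clock: 9.05
position: [0.5361, 0.3258, 0.2054]
orientation: [-2.282, -2.158, 0.005]
force: [0.4, 0.0, -1.0]
grip_width: 0.682
grasp_force: 0.0
[0.53585384 0.32568844 0.20497355]
```

View pics/w4.png

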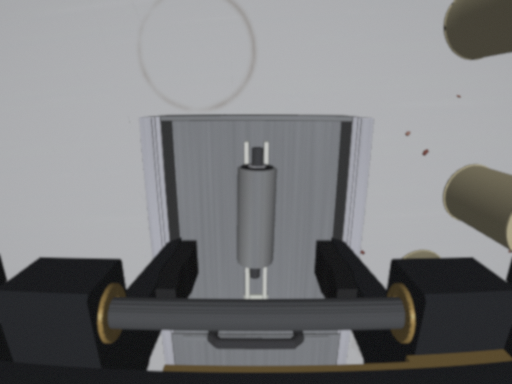

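The whole roller now lies on the rails in the open half. Its stub ends are at (257,148) and (255,278), the shell spans rows 165–268, and the pushed-in cover's handle is at row 340.

```bash
python3 - <<'E'
from h import *
import pickle
p=pickle.load(open("p4.pkl","rb"))
a=plane(p,(257.5,148),.042); b=plane(p,(255,278),.042); print(a,b,np.linalg.norm(a-b),(a+b)/2)
a=plane(p,(257,166),.056); b=plane(p,(255.5,267),.056); print(a,b,np.linalg.norm(a-b),(a+b)/2)
m=(a+b)/2; print("box y",np.linalg.norm(m[:2]-np.array([.5287,.1713])))
shift(.5365,.292,.027,-.055)
E
```

```text
[0.54043619 0.35995404 0.042     ] [0.52981286 0.2175361  0.042     ] 0.14281360020977568 [0.53512453 0.28874507 0.042     ]
[0.53909721 0.34482212 0.056     ] [0.53163246 0.23875328 0.056     ] 0.10633118559341498 [0.53536483 0.2917877  0.056     ]
box y 0.12067189748714302
shift [-33.2   3.2 178. ] yaw -0.001 j6 0.56 t 9.1
```

```bash
python3 -m inch '60 -15 2 50 0; 60 -35 2 100 0; 60 -35 2 140 0; 60 -35 2 165 0; 60 -35 2 178.5 0; 60 -35 2 178.5 0; 34 -35 2 178.5 0; 34 -35 2 178.5 0; 34 -35 2 178.5 0; 34 -35 2 178.5 0' 35; python3 - <<'E'
from h import *
# plan: empty place seen from top camera, refine
import json
p=json.load(open("top.json"));print(proj(p,[[.49,-.295,.09]]))
shift(.49,-.24,.25,.1116)
E
```

```text
clock: 10.35
position: [0.5343, 0.2918, 0.0304]
orientation: [-2.281, -2.154, 0.005]
force: [-8.8, 1.5, 6.2]
grip_width: 0.444
grasp_force: 35.0
[[363.03708885 201.14306951]]
shift [-533.5  -15.1 -219.6] yaw -0.169 j6 0.51 t 10.35
```

```bash
python3 -m inch '34 0 0 -15 0; 34 0 0 -50 0; 34 0 0 -95 0; 34 0 0 -145 0; 34 0 0 -190 0; 34 -20 0 -220 0; 34 -60 0 -230 0; 34 -110 -1 -230 -0.02; 34 -165 -2 -230 -0.05; 34 -220 -3 -230 -0.07' && python3 -m inch '34 -55 -1 0 -0.02; 34 -110 -2 0 -0.04; 34 -165 -3 0 -0.06; 34 -220 -4 0 -0.08; 34 -275 -5 0 -0.1; 34 -330 -6 0 -0.1; 34 -375 -6 0 -0.1; 34 -410 -6 0 -0.1; 34 -423 -6 0 -0.1; 34 -423 -6 0 -0.1'; python3 -m inch '34 0 0 0 0; 34 0 0 0 0; 34 0 0 0 0; 34 0 0 0 0; 34 0 0 0 0; 34 0 0 0 0; 34 0 0 0 0; 34 0 0 0 0; 34 0 0 0 0; 34 0 0 0 0'
python3 - <<'E'
from h import *
p,im=snap("wrist","w5.png"); s=state(); print(s["position"])
import pickle; pickle.dump(p,open("p5.pkl","wb")); shift(.49,-.295,.2,.1116)
E
```

```text
clock: 11.6
position: [0.5219, 0.07, 0.2606]
orientation: [2.203, 2.237, 0.003]
force: [0.8, -0.2, -2.9]
grip_width: 0.446
grasp_force: 35.0
clock: 12.85
position: [0.5217, -0.3517, 0.2596]
orientation: [2.093, 2.343, 0.001]
force: [-0.1, 0.0, -2.9]
grip_width: 0.444
grasp_force: 35.0
clock: 14.1
position: [0.5218, -0.3514, 0.2592]
orientation: [2.091, 2.344, -0.0]
force: [0.6, -0.7, -2.6]
grip_width: 0.444
grasp_force: 35.0
[ 0.52178722 -0.35136955  0.25922558]
shift [ 59.6 -25.2  59.2] yaw 0.002 j6 -0.75 t 14.15
```

View pics/w5.png

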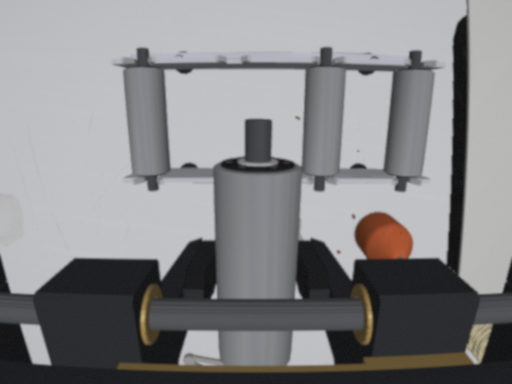

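The view shows the track's three rollers. Their stub ends are at (143,48)/(153,190), (326,48)/(319,190) and (416,51)/(401,190), and the empty place is between the first two. The held roller's stub tip is at (258,121), its shell end is at row 163, and its edges run along columns 215–299 at the top and 220–292 near the bottom.

```bash
python3 - <<'E'
from h import *
import pickle
p=pickle.load(open("p5.pkl","rb")); im=cv2.imread("pics/w5.png",0).astype(int)
S=[((143,48),(153,190)),((326,48),(319,190)),((416,51),(401,190))]
M=[]
for a,b in S:
    A=plane(p,a,.075);B=plane(p,b,.075); M.append((A+B)/2); print((A+B)[:2]/2,np.linalg.norm(A-B),"axle yaw",np.arctan2(-(A-B)[0],(A-B)[1]))
for i,j in((0,1),(1,2)): d=M[j]-M[i]; print("d",np.linalg.norm(d),"yaw",np.arctan2(d[1],d[0]))
print("empty",(M[0]+M[1])/2, M[0]+(M[2]-M[0])/3)
s=state(); R=cv2.Rodrigues(np.array(s["orientation"],float))[0]; tcp=np.array(s["position"])
for v in (175,200,225,340,350):
    row=np.convolve(im[v],[1,1,1],'same')
    for l,r in [((215,299) if v<210 else (216,297) if v<230 else (220,292))]:
        L=[R.T@ray(p,(u,v))[1] for u in (l,r)]; c=R.T@(ray(p,(l,v))[0]-tcp)
        an=[np.arctan2(q[1],q[2]) for q in L]; h=abs(an[1]-an[0])/2; d=.02/np.sin(h); m=sum(an)/2
        zt=c[2]+d*np.cos(m); yt=c[1]+d*np.sin(m); x=c[0]+d*np.cos(m)*np.mean([q[0]/q[2] for q in L])
        print(v,"tool xyz of axis",np.round([x,yt,zt],4))
for v in (120,122):
    for zz in (-.006,-.012):
        c,d=ray(p,(258,v)); cc=R.T@(c-tcp); dd=R.T@d; print("tip tool",(cc+dd*(zz-cc[2])/dd[2]).round(4))
print(im[160:185:3,205:230].tolist())
E
```

```text
[ 0.40593738 -0.30540673] 0.14394407707329607 axle yaw 0.10440252583766728
[ 0.58431115 -0.28568885] 0.1429954549741527 axle yaw 0.11304946199203555
[ 0.67462381 -0.27533439] 0.14284587239784075 axle yaw 0.11507724857986101
d 0.17946029068292946 yaw 0.11009550595695604
d 0.0909042971518974 yaw 0.11415277805572555
empty [ 0.49512426 -0.29554779  0.075     ] [ 0.49549952 -0.29538261  0.075     ]
175 tool xyz of axis [0.0414 0.0018 0.0034]
200 tool xyz of axis [0.0298 0.0018 0.0001]
225 tool xyz of axis [0.0163 0.0016 0.0019]
340 tool xyz of axis [-0.0518  0.0013 -0.0007]
350 tool xyz of axis [-0.0571  0.0013 -0.0027]
tip tool [ 0.0675  0.0022 -0.006 ]
tip tool [ 0.0677  0.0022 -0.012 ]
tip tool [ 0.0667  0.0022 -0.006 ]
tip tool [ 0.0669  0.0022 -0.012 ]
[[194, 193, 193, 195, 194, 194, 194, 193, 192, 194, 194, 195, 193, 192, 189, 183, 171, 150, 127, 109, 94, 80, 68, 61, 55], [192, 194, 193, 193, 194, 194, 194, 194, 191, 188, 178, 164, 149, 131, 110, 87, 61, 38, 24, 21, 29, 33, 34, 35, 33], [189, 188, 188, 188, 189, 189, 186, 177, 153, 122, 103, 93, 89, 88, 87, 78, 64, 51, 40, 33, 31, 24, 27, 22, 25], [123, 123, 124, 125, 126, 128, 124, 115, 100, 88, 88, 91, 92, 95, 95, 94, 94, 91, 88, 83, 79, 74, 70, 64, 60], [117, 118, 118, 118, 117, 117, 115, 107, 93, 85, 84, 86, 92, 95, 99, 102, 105, 107, 108, 108, 108, 109, 108, 108, 107], [117, 117, 117, 117, 116, 116, 115, 106, 94, 84, 83, 87, 91, 94, 98, 100, 104, 106, 108, 108, 110, 112, 112, 115, 116], [165, 166, 165, 166, 167, 167, 164, 156, 134, 100, 86, 86, 91, 93, 97, 100, 102, 106, 107, 110, 110, 111, 113, 114, 116], [179, 177, 178, 178, 178, 177, 176, 167, 141, 105, 85, 88, 90, 94, 98, 100, 103, 104, 108, 109, 109, 111, 113, 114, 115], [187, 187, 187, 187, 187, 188, 186, 176, 147, 108, 87, 86, 90, 94, 97, 101, 103, 106, 107, 108, 110, 112, 113, 114, 116]]
```

```bash
python3 - <<'E'
from h import *
shift(.495,-.292,.115,.112)
E
```

```text
shift [ 62.  -19.9 144.2] yaw 0.002 j6 -0.75 t 14.15
```

```bash
python3 -m inch '34 20 -7 20 0; 34 40 -14 40 0; 34 57 -19 65 0; 34 62 -20 95 0; 34 62 -20 120 0; 34 62 -20 137 0; 34 62 -20 144 0; 34 62 -20 144 0; 34 62 -20 144 0; 34 62 -20 144 0'; python3 - <<'E'
from h import *
p,im=snap("wrist","w6.png"); shift(.495,-.292,.075,.112)
import pickle; pickle.dump(p,open("p6.pkl","wb"))
E
```

```text
clock: 15.4
position: [0.4955, -0.2925, 0.1163]
orientation: [2.09, 2.343, 0.0]
force: [-0.3, 0.2, -2.7]
grip_width: 0.441
grasp_force: 35.0
shift [ 0.5 -0.4 41.2] yaw 0.002 j6 -0.69 t 15.45
```

View pics/w6.png

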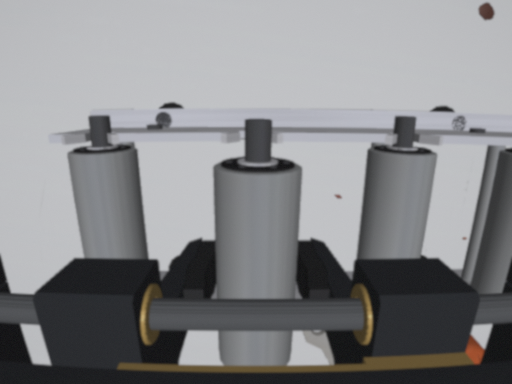

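The held stub, at column 258, is over the middle of the left slot's flare (columns 238–280, row 136). The neighbours' stubs are level at row 116. Going down slowly.

```bash
python3 -m inch '34 0 0 8 0; 34 0 0 16 0; 34 0 0 24 0; 34 0 0 30 0; 34 0 0 34 0; 34 0 0 37 0; 34 0 0 39 0; 34 0 0 39 0; 34 0 0 39 0; 34 0 0 39 0'
```

```text
clock: 16.7
position: [0.4943, -0.2919, 0.0761]
orientation: [-2.09, -2.344, 0.001]
force: [-4.2, -0.4, -2.7]
grip_width: 0.443
grasp_force: 34.9
```

```bash
python3 -m inch '34 0 0 1 0; 34 0 0 1 0; 34 0 0 2 0; 34 0 0 2 0; 34 0 0 3 0; 34 0 0 3 0; 34 0 0 4 0; 34 0 0 4 0; 34 0 0 4 0; 34 0 0 4 0'
```

```text
clock: 17.95
position: [0.4949, -0.292, 0.0722]
orientation: [-2.091, -2.344, -0.0]
force: [-3.0, 1.2, -4.8]
grip_width: 0.449
grasp_force: 34.9
```

```bash
python3 -m inch '34 0 0 1 0; 34 0 0 1 0; 34 0 0 2 0; 34 0 0 2 0; 34 0 0 3 0; 34 0 0 3 0; 34 0 0 4 0; 34 0 0 4 0; 34 0 0 4 0; 34 0 0 4 0'
```

```text
clock: 19.2
position: [0.4949, -0.2921, 0.0689]
orientation: [2.091, 2.344, -0.0]
force: [-5.1, 3.4, 0.3]
grip_width: 0.447
grasp_force: 34.9
```

```bash
python3 -m inch '58 0 0 0 0; 58 0 0 0 0; 58 0 0 0 0; 58 0 0 0 0; 58 0 0 -20 0; 58 0 0 -60 0; 58 -20 0 -100 0; 58 -40 0 -120 0; 58 -60 0 -130 0; 58 -60 0 -130 0'; python3 -m inch '20 0 0 0 0; 20 0 0 0 0; 20 0 0 0 0; 20 0 0 0 0; 20 0 0 0 0; 20 0 0 0 0; 20 0 0 0 0; 20 0 0 0 0; 20 0 0 0 0; 20 0 0 0 0'; python3 - <<'E'
from h import *
p,im=snap("wrist","w7.png"); shift(.4955,-.2955,.15,.112)
import pickle; pickle.dump(p,open("p7.pkl","wb"))
E
```

```text
clock: 20.45
position: [0.5027, -0.3533, 0.201]
orientation: [2.09, 2.34, 0.001]
force: [-0.2, 0.6, -1.2]
grip_width: 0.655
grasp_force: 0.0
clock: 21.7
position: [0.5017, -0.3517, 0.1982]
orientation: [-2.091, -2.344, 0.0]
force: [0.1, 0.1, 0.0]
grip_width: 0.226
grasp_force: 0.0
shift [56.5  0.3 48.2] yaw 0.002 j6 -0.77 t 21.75
```

View pics/w7.png

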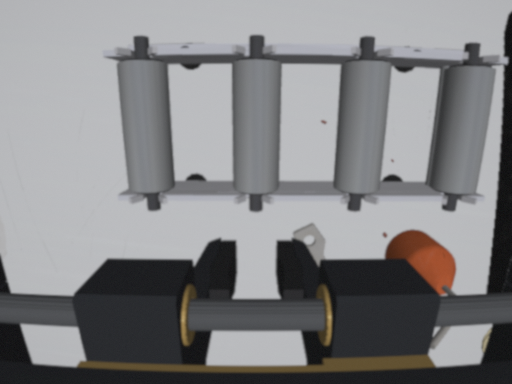

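The roller is seated at column 257. Its stub ends, at rows 37 and 211, are level with the neighbours' (38 and 210). Next, the shut fingers feel for its crest.

```bash
python3 -m inch '0 25 0 30 0; 0 50 0 60 0; 0 56.5 0 80 0; 0 56.5 0 92 0; 0 56.5 0 98 0; 0 56.5 0 100 0; 0 56.5 0 100 0; 0 56.5 0 100 0; 0 56.5 0 100 0; 0 56.5 0 100 0'; python3 -m inch '0 0 0 0.5 0; 0 0 0 1 0; 0 0 0 1.5 0; 0 0 0 2 0; 0 0 0 2.5 0; 0 0 0 3 0; 0 0 0 3.5 0; 0 0 0 4 0; 0 0 0 4 0; 0 0 0 4 0'
```

```text
clock: 23.0
position: [0.4954, -0.2956, 0.0985]
orientation: [2.091, 2.344, 0.0]
force: [-0.2, 0.7, -0.1]
grip_width: 0.004
grasp_force: 0.0
clock: 24.25
position: [0.4958, -0.2955, 0.095]
orientation: [2.091, 2.344, 0.001]
force: [-0.4, 2.1, 6.1]
grip_width: 0.002
grasp_force: 2.6
```

```bash
python3 -m inch '0 0 10 0 0; 0 0 38 0 0; 0 0 42 -30 0; 0 0 42 -80 0; 0 -30 42 -110 0; 0 -56 0 -115 0; 0 -56 0 -115 0; 0 -56 0 -115 0; 0 -56 0 -115 0; 0 -56 0 -115 0'; python3 - <<'E'
from h import *
a=[get_image("wrist").astype(float) for _ in range(3)]
p,im=snap("wrist","w8.png"); b=a[0]; 
for c,n in ((257,"loose"),(141,"n1"),(367,"n2")): print(n,[np.abs(x-b)[75:175,c-18:c+18].mean().round(2) for x in a[1:]+[im.astype(float)]])
print(state()["position"],state()["clock"])
E
```

```text
clock: 25.5
position: [0.502, -0.3503, 0.2086]
orientation: [-2.089, -2.345, -0.0]
force: [0.3, 0.3, -0.0]
grip_width: 0.007
grasp_force: 0.0
loose [np.float64(1.32), np.float64(1.62), np.float64(1.55)]
n1 [np.float64(0.77), np.float64(0.84), np.float64(1.05)]
n2 [np.float64(0.71), np.float64(0.76), np.float64(0.79)]
[ 0.50187984 -0.35081235  0.2090486 ] 25.7
```

View pics/w8.png

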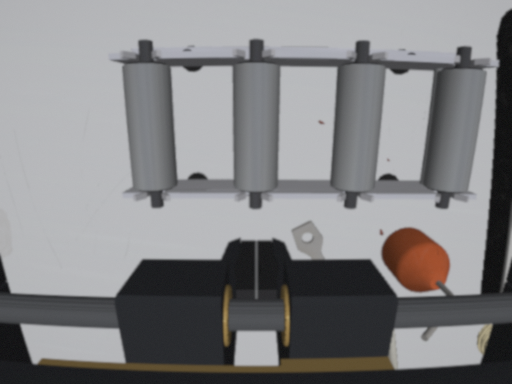

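The roller is still seated at column 257, level with its neighbours. Its surface changes from frame to frame about twice as much as theirs. One more check once it has run down will show whether that was the shell turning.

```bash
for i in 1 2; do python3 -m inch '0 0 0 0 0; 0 0 0 0 0; 0 0 0 0 0; 0 0 0 0 0; 0 0 0 0 0; 0 0 0 0 0; 0 0 0 0 0; 0 0 0 0 0; 0 0 0 0 0; 0 0 0 0 0' | head -1; python3 - <<'E'
from h import *
a=[get_image("wrist").astype(float) for _ in range(4)]
for c,n in ((257,"loose"),(141,"n1"),(367,"n2")): print(n,[np.abs(x-a[0])[75:175,c-18:c+18].mean().round(2) for x in a[1:]])
E
done
```

```text
clock: 26.95
loose [np.float64(0.64), np.float64(0.64), np.float64(0.65)]
n1 [np.float64(0.64), np.float64(0.64), np.float64(0.64)]
n2 [np.float64(0.64), np.float64(0.65), np.float64(0.64)]
clock: 28.4
loose [np.float64(0.63), np.float64(0.64), np.float64(0.64)]
n1 [np.float64(0.64), np.float64(0.65), np.float64(0.63)]
n2 [np.float64(0.64), np.float64(0.65), np.float64(0.64)]
```

The shell was turning and had stopped by 26.95 s. How fast it turned isn't measured, so I'll flick it once more, faster, and look straight after.

```bash
python3 -m inch '0 28 0 30 0; 0 56 0 70 0; 0 56 0 95 0; 0 56 0 108 0; 0 56 0 112 0; 0 56 0 114 0; 0 56 0 115 0; 0 56 0 115.5 0; 0 56 0 115.5 0; 0 56 0 115.5 0' && python3 -m inch '0 0 12 0 0; 0 0 42 0 0; 0 0 46 -30 0; 0 0 46 -40 0; 0 0 46 -40 0; 0 0 46 -40 0; 0 0 46 -40 0; 0 0 46 -40 0; 0 0 46 -40 0; 0 0 46 -40 0'; python3 - <<'E'
from h import *
for k in range(4):
    a=[get_image("wrist").astype(float) for _ in range(3)]
    d=[cv2.blur(np.abs(x-a[0]).mean(2),(9,9))[90:220] for x in a[1:]]
    print(state()["clock"],[[(x[:,i:i+64]).mean().round(2) for i in range(0,512,64)] for x in d])
cv2.imwrite("pics/w9.png",a[0][:,:,::-1])
E
```

```text
clock: 29.85
position: [0.4962, -0.2963, 0.0951]
orientation: [2.09, 2.342, 0.0]
force: [-0.5, -0.8, 6.4]
grip_width: 0.009
grasp_force: 2.9
clock: 31.1
position: [0.5409, -0.2903, 0.1336]
orientation: [-2.091, -2.344, 0.0]
force: [-0.8, -0.8, -0.2]
grip_width: 0.006
grasp_force: 0.0
31.25 [[np.float64(0.75), np.float64(1.03), np.float64(0.79), np.float64(0.77), np.float64(0.79), np.float64(0.82), np.float64(2.19), np.float64(1.3)], [np.float64(0.75), np.float64(2.39), np.float64(0.8), np.float64(0.88), np.float64(0.85), np.float64(0.85), np.float64(1.63), np.float64(1.55)]]
31.4 [[np.float64(0.66), np.float64(1.2), np.float64(0.67), np.float64(0.66), np.float64(0.66), np.float64(0.67), np.float64(1.64), np.float64(1.03)], [np.float64(0.71), np.float64(2.27), np.float64(0.73), np.float64(0.71), np.float64(0.72), np.float64(0.72), np.float64(1.48), np.float64(1.05)]]
31.55 [[np.float64(0.68), np.float64(2.48), np.float64(0.69), np.float64(0.68), np.float64(0.69), np.float64(0.7), np.float64(0.86), np.float64(1.05)], [np.float64(0.65), np.float64(0.78), np.float64(0.67), np.float64(0.64), np.float64(0.65), np.float64(0.67), np.float64(0.79), np.float64(1.08)]]
31.7 [[np.float64(0.66), np.float64(1.28), np.float64(0.66), np.float64(0.65), np.float64(0.66), np.float64(0.67), np.float64(1.51), np.float64(1.0)], [np.float64(0.67), np.float64(1.29), np.float64(0.67), np.float64(0.64), np.float64(0.67), np.float64(0.68), np.float64(1.25), np.float64(1.01)]][ WARN:0@5.480] global loadsave.cpp:1063 imwrite_ Unsupported depth image for selected encoder is fallbacked to CV_8U.
```

View pics/w9.png

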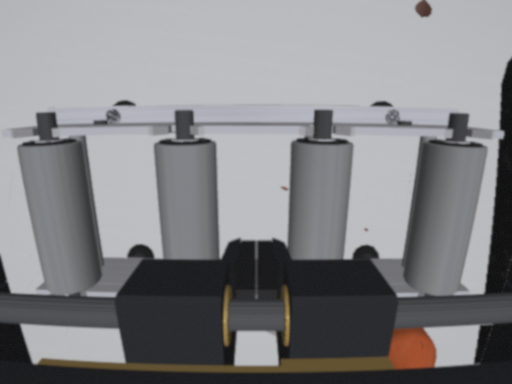

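I miscounted: this was my eleventh picture, one over the limit of ten, so from here I use numbers only. The roller is at column 187, seated level. I'll compare the shell's brightness profile across the saved pictures to see whether any mark shows it turning.

```bash
python3 - <<'E'
import cv2,numpy as np
for f,c,r in (("w7",256,(90,150)),("w8",256,(90,150)),("w9",187,(160,230)),("w9",320,(160,230)),("w7",363,(90,150))):
    g=cv2.imread(f"pics/{f}.png",0)[r[0]:r[1],c-30:c+30].astype(float); print(f,c,g.mean(0)[::2].round().astype(int).tolist(),"rowvar",g[:,20:40].mean(1).std().round(2))
E
```

```text
w7 256 [188, 188, 184, 138, 91, 100, 107, 113, 118, 122, 126, 129, 131, 129, 128, 129, 131, 132, 129, 128, 129, 126, 122, 117, 111, 104, 97, 141, 185, 188] rowvar 0.71
w8 256 [186, 185, 185, 157, 95, 96, 105, 110, 116, 120, 124, 128, 128, 127, 127, 128, 130, 129, 127, 127, 126, 122, 118, 112, 106, 97, 115, 173, 185, 186] rowvar 0.73
w9 187 [147, 121, 109, 113, 119, 124, 127, 128, 129, 130, 130, 130, 130, 130, 130, 130, 130, 130, 129, 128, 126, 123, 120, 119, 117, 111, 104, 98, 90, 85] rowvar 0.15
w9 320 [98, 78, 87, 95, 101, 106, 110, 113, 116, 120, 123, 125, 128, 130, 130, 129, 129, 129, 131, 132, 132, 130, 129, 129, 128, 125, 120, 115, 117, 136] rowvar 1.43
w7 363 [188, 179, 134, 84, 77, 87, 95, 102, 107, 111, 115, 119, 123, 126, 129, 130, 129, 128, 129, 130, 130, 129, 128, 126, 121, 119, 134, 158, 181, 187] rowvar 2.27
```

The shell has no marks, so its turn can't be seen. I'll give it one more flick, with a longer pressed stroke and more speed, then back off.

```bash
python3 -m inch '0 0 -30 0 0; 0 0 -58 10 0; 0 0 -58 25 0; 0 0 -58 35 0; 0 0 -58 38 0; 0 0 -58 40 0; 0 0 -58 40.5 0; 0 0 -58 40.5 0; 0 0 -58 40.5 0; 0 0 -58 40.5 0' && python3 -m inch '0 0 10 0 0; 0 0 50 0 0; 0 0 56 -30 0; 0 0 56 -80 0; 0 -30 56 -110 0; 0 -56 40 -115 0; 0 -56 12 -115 0; 0 -56 12 -115 0; 0 -56 12 -115 0; 0 -56 12 -115 0'; python3 - <<'E'
from h import *
# seat check: stub ends of loose roller vs neighbours at z=.075
p,im=snap("wrist","w10.png"); g=cv2.cvtColor(im,cv2.COLOR_RGB2GRAY)
for X in ([.4059,-.3054],[.4955,-.2955],[.5843,-.2857]):
    e=np.array([-np.sin(.112),np.cos(.112)])
    for s in(1,-1):
        q=proj(p,[[*(np.array(X)+s*.067*e),.077]])[0].round().astype(int); w=g[q[1]-2:q[1]+3,q[0]-14:q[0]+15].mean(0); x=np.where(w<95)[0]
        col=g[q[1]-20:q[1]+20,q[0]-1:q[0]+2].mean(1); y=np.where(col<85)[0]; print(q,"dark cols",x.min()-14 if len(x) else None,x.max()-14 if len(x) else None,"rows",(y.min()-20,y.max()-20) if len(y) else None)
print(state()["position"],state()["force"])
E
```

```text
clock: 32.95
position: [0.485, -0.2965, 0.0948]
orientation: [2.09, 2.344, 0.002]
force: [-1.0, 3.0, 7.5]
grip_width: 0.003
grasp_force: 3.5
clock: 34.2
position: [0.5026, -0.3508, 0.2081]
orientation: [2.09, 2.345, 0.0]
force: [0.9, -0.1, -0.0]
grip_width: 0.003
grasp_force: 0.0
[144  46] dark cols -6 6 rows (np.int64(-5), np.int64(15))
[156 202] dark cols -5 5 rows (np.int64(-11), np.int64(4))
[253  44] dark cols -4 8 rows (np.int64(-4), np.int64(17))
[253 203] dark cols -4 6 rows (np.int64(-11), np.int64(4))
[362  47] dark cols -7 5 rows (np.int64(-6), np.int64(15))
[350 203] dark cols -6 4 rows (np.int64(-11), np.int64(4))
[ 0.50246449 -0.35075744  0.20810742] [ 0.61985933 -0.05540253  0.03361813]
```

The roller's stubs sit like the neighbours', within about 2 mm. Handing in.

```bash
python3 -c "
from bench import *
print(job_done())"
```

```text
the job is handed in; nothing more can be done
None
```

I handed the job in at about 34 s: the left cover is in, the roller is seated level with its neighbours (within about 2 mm), and I flicked it three times, but its unmarked shell meant I couldn't confirm it spun; I also viewed 11 pictures, one over the limit of 10.

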